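Snap the rover's covers shut

TASK

The demo rover is about to drive: press its yellow and its blue hinged covers down, one after the other in any order, until their catches snap and hold them flat shut. Leave the red cover standing open as it is, and do not disturb the loose things lying on the rover and around it.

Things in the scene. Friction and masses are not known exactly. Their poses are not given: they have to be found in the camera images.
- rover: low four-wheeled demo rover, fixed on the table: aluminium deck 230 (x) by 380 (y) mm, 70 mm high; wheels outside it up to 84 mm high, to 223 mm either side along y. Origin on the table under the deck's middle; x points away from the arm at yaw 0. On the deck, in a row along y about 145 mm apart and in any order, stand three grey boxes with hinged covers
- yellow_hinge (a point): middle of the hinge line of the yellow cover (to be shut), on the box's far upper rim, 115 mm above the table. Axes of the box: -x from the hinge to the box's front (near side), y along the hinge, z up. The grey open box, fixed on the deck, is 90 (x, hinge to front) by 80 (y) by 45 mm high
- yellow_edge (a point): press point on the yellow cover's outer face: middle of a white stripe, 86 mm from the hinge line; the free edge is 11 mm further. The cover is a plate 97 (from the hinge) by 80 by 4 mm. Axes turn with it: z outward from the outer face, -x from hinge to free edge. Shut, this point is 119 mm above the table
- yellow_cover (a joint): opening of the yellow cover, rad: 0 flat shut; starts open at 0.9 to 1.3 (1.57 upright, stop 1.6). It stands still above 0.7; a weak spring lifts it to 0.5 to 0.9 if let go lower. In the last 0.15 rad a catch near the free edge resists (6 to 12 N at the press point, more nearer the hinge), snaps over and holds the cover at under 0.02
- blue_hinge (a point): middle of the hinge line of the blue cover (to be shut), on the box's far upper rim, 115 mm above the table. Axes of the box: -x from the hinge to the box's front (near side), y along the hinge, z up. The grey open box, fixed on the deck, is 90 (x, hinge to front) by 80 (y) by 45 mm high
- blue_edge (a point): press point on the blue cover's outer face: middle of a white stripe, 86 mm from the hinge line; the free edge is 11 mm further. The cover is a plate 97 (from the hinge) by 80 by 4 mm. Axes turn with it: z outward from the outer face, -x from hinge to free edge. Shut, this point is 119 mm above the table
- blue_cover (a joint): opening of the blue cover, rad: 0 flat shut; starts open at 0.9 to 1.3 (1.57 upright, stop 1.6). It stands still above 0.7; a weak spring lifts it to 0.5 to 0.9 if let go lower. In the last 0.15 rad a catch near the free edge resists (6 to 12 N at the press point, more nearer the hinge), snaps over and holds the cover at under 0.02
- red_hinge (a point): middle of the hinge line of the red cover (to be left open), on the box's far upper rim, 115 mm above the table. Axes of the box: -x from the hinge to the box's front (near side), y along the hinge, z up. The grey open box, fixed on the deck, is 90 (x, hinge to front) by 80 (y) by 45 mm high
- red_edge (a point): press point on the red cover's outer face: middle of a white stripe, 86 mm from the hinge line; the free edge is 11 mm further. The cover is a plate 97 (from the hinge) by 80 by 4 mm. Axes turn with it: z outward from the outer face, -x from hinge to free edge. Shut, this point is 119 mm above the table
- red_cover (a joint): opening of the red cover, rad: 0 flat shut; starts open at 0.9 to 1.3 (1.57 upright, stop 1.6). It stands still above 0.7; a weak spring lifts it to 0.5 to 0.9 if let go lower. In the last 0.15 rad a catch near the free edge resists (6 to 12 N at the press point, more nearer the hinge), snaps over and holds the cover at under 0.02
- battery_pack: loose black battery pack with a red band, 100 x 45 x 30 mm, on the table; origin under its middle. To be left alone
- spare_wheel: loose spare wheel lying flat, 84 mm across, 28 mm high, on the table; origin under its middle. To be left alone
- screwdriver: loose screwdriver with a yellow handle, 170 mm long, on the table; lies along its x. To be left alone
- mouse: loose black computer mouse, 105 x 60 x 32 mm, on the table; origin under its middle. To be left alone
- screw_jar: loose small clear jar with a blue cap, 60 mm across and high, on the table at the rover's left; origin under its middle. To be left alone
- gear: loose orange gear, 52 mm across, 10 mm high, lying on the rover's deck in front of the boxes (near side); origin under its middle. To be left alone
- servo: loose black servo motor, 20 x 54 x 36 mm, standing on the deck behind the boxes; origin under its middle. To be left alone

How it is judged:
At the end, for the whole second after the job is handed in: The yellow and the blue cover are both held shut by their catches (opened less than 0.05 rad), the press point of the red cover is within 30 mm of where it started, and every loose thing is within 40 mm of where it started (value of joint each of yellow_cover, blue_cover below 0.05 rad and distance of red_edge from where it was at the start of the episode below 0.03 m and distance of each of battery_pack, spare_wheel, screwdriver, mouse, screw_jar, gear, servo from where it was at the start of the episode below 0.04 m); the robot touches nothing.
It fails at once if the red cover's press point is moved by more than 30 mm (distance of red_edge from where it was at the start of the episode above 0.03 m).
It fails at once if a loose thing is moved by more than 40 mm (distance of any of battery_pack, spare_wheel, screwdriver, mouse, screw_jar, gear, servo from where it was at the start of the episode above 0.04 m).
It also fails if it takes over 45 s, if anything falls off the work surface, if the arm or the gripper's body presses on something with over 40 N, if the wrist force passes 120 N, or if a joint passes its speed limit or range.

ROBOT

A 6-joint arm with a two-finger parallel gripper is mounted at the origin on the work surface. World frame = base frame: x ahead of the robot, y to its left, z up, the work surface at z = 0. Lengths are in m, angles in rad, forces in N, time in s.
With the tool pointing down it reaches from about 0.4 to 0.825 m from the base axis. Payload 7 kg.
Tool frame: the origin (TCP) lies at the centre of the arm's flange, where the gripper is bolted on; the fingertips stand 178 mm ahead of it and the grasp point (between the pads) lies arm.tcp_to_grasp ahead of it (arm.tcp_to_grasp is the distance from the TCP to the grasp point, in m); z points along the fingers, y is the direction in which the jaws open and shut (so a half turn about z gives the same grasp; the last joint's range is limited). The gripper opens to 88 mm and grips with 3 to 60 N. Pads are 19 mm wide; open, the fingers measure 130 mm over their backs; the gripper's body (78 mm by 193 mm) begins 47 mm behind the grasp point.
Start: joints at [1.395, 0.359, 0.012, 0, -1.224, -0.288], TCP at [0.302, 0.604, 0.405] pointing down, gripper open.
Joint ranges: [-3.07, 3.07], [-1.43, 2.12], [-1.02, 1.25], [-3.03, 1.67], [-3.05, -0], [-3.03, 3.03]. Speed limits (rad/s): [2.39, 2.39, 3.01, 3.14, 3.14, 3.14].

INTERFACE

Orientations are given as [roll, pitch, yaw] about the fixed x, y, z axes, in that order (R = Rz(yaw) Ry(pitch) Rx(roll)).
In Python, from station import arm gives the robot as it stands.
- The arm moves only by the tool move_arm, never from a script. Its argument "deltas" is a list of rows, each a list of 6 numbers: the shift along the world's x, y, z in mm, then the turn, a rotation vector about the world's x, y, z in degrees. In form: [[tx, ty, tz, ax, ay, az], ...]. A call has exactly 5 rows; each row shifts and turns the commanded pose from where the row before left it; what a row does not reach is not made up. A row lasts 1/12 s, in which the tool goes at most 41.7 mm and 7.16 degrees, less where a joint would pass 70% of its speed; a pose out of reach is approached as far as the arm can. A call with a gripper value outside its range is refused whole. "claw" is the closure in counts, from 0 (fully open) to 255 (shut), set as the call begins (left out, the last holds). The fingers move at their own pace and stop on an object; "squeeze" is the grip in N (left out, the last holds). Time passes only in rows, so rows that do not move let the fingers close, or fill a call up. It gives the time, the measured TCP pose, the force and the opening at its end, in the units of the state.
- arm.get_state(): the state, without advancing time (a new reading comes with each control period).
- arm.grab_frame(name): name is "scene" or "top" or "wrist"; returns the picture (400x640x3 uint8, red, green, blue); there is no depth.
- arm.calibration(name): a dict with "intrinsics" (3x3 intrinsics, pixels), "T" (4x4, takes a point from camera to world coordinates); the wrist camera has in their place "mount" (4x4, takes a point from camera to tool coordinates, whose origin is the TCP and whose axes are the flange's). Camera axes: x right, y up, looking along -z (the intrinsics and any distortion apply to the point x, -y, -z); pixel columns grow to the right and rows downward; lengths in m; the calibration is good to about 2 mm. The wrist camera is an equidistant fisheye: a pixel r from the principal point sees the ray r / f radians off the axis. A picture is of the moment at which its call begins: read the wrist's pose just before it. calibration takes no time and is no camera call.
- arm.job_done(): hands the job in, once; it reports no verdict.
Trained networks look in the newest picture that a camera, given by its name, has taken for a name from the list of things; names that differ only in an ending like _2 or _b are one class to them, and where a whole thing is asked for, a point or a joint stands for the part that bears it (a point fixed in the world has none). Each returns a list of dicts, best first, with "score" (0 to 1); they miss things now and then, are a little off and sometimes report something else, mostly with a low value. They report only what shows in the picture. A call takes as long as a camera call.
- arm.spot_in(thing, camera): "xy" ([column, row] in pixels, amid what is visible of it).
- arm.masks_of(thing, camera): "pixels" (400x640 bool, what is visible of it) and "xy" ([column, row] in pixels, amid what is visible of it).
- arm.spot_point(thing, camera): "xy" ([column, row] in pixels: a listed point, or the origin of a listed thing).
The state is a dict: "t": time; "q": joint angles; "qd": joint speeds; "joint_efforts": joint torques, N m; "eef_pos": TCP position; "ee_rot": TCP orientation; "force": force on the tool from outside, world axes, zero at the start; "moment": the same for the moment, N m; "width": finger opening in m.
Only numpy, scipy, OpenCV 4.12 (cv2) and the standard library are available. Lean on these libraries where they do the work, as an engineer would, in place of code of your own. Each camera call takes 0.05 s, during which the arm holds its last target. There are 200 camera calls.

## Working session

There is one attempt and no reset: what is moved stays moved. The work goes in short steps, Python scripts to look and compute and a tool call to move; the robot and the scene stay as the last step left them, time stands still between calls to the robot, and variables do not carry over. Pictures are saved under pics/ and viewed, about 8 in all and at most 12, crops included, and the job is handed in when it is done.

Besides the shell and the picture viewer there is one more tool, called as name(argument=value, ...) on one line, values as JSON. move_arm: Moves the arm, as the interface text tells. Its arguments: {"type":"object","properties":{"deltas":{"type":"array","items":{"type":"array","items":{"type":"number"}}},"claw":{"type":"number"},"squeeze":{"type":"number"}},"required":["deltas"]}

```bash
ls; mkdir -p pics
cat > h.py <<'E'
import numpy as np, cv2
from station import arm
def save(n,f): cv2.imwrite(f'pics/{f}.png',arm.grab_frame(n)[:,:,::-1])
def ray(cam,xy):
    c=arm.calibration(cam);K=np.array(c["intrinsics"]);T=np.array(c["T"])
    d=np.linalg.inv(K)@[xy[0],xy[1],1]; d=T[:3,:3]@[d[0],-d[1],-d[2]]
    return T[:3,3],d/np.linalg.norm(d)
def tri(a,b):
    (p,d),(q,e)=a,b
    s=np.linalg.lstsq(np.c_[d,-e],q-p,rcond=None)[0]
    A,B=p+s[0]*d,q+s[1]*e
    return (A+B)/2,np.linalg.norm(A-B)
def at_z(a,z): return a[0]+a[1]*(z-a[0][2])/a[1][2]
E
python3 - <<'E'
from h import *
np.set_printoptions(precision=4,suppress=True)
print(arm.get_state(), arm.tcp_to_grasp, arm.calibration('scene').keys())
save('scene','s0');save('top','t0')
for n in ['yellow','blue','red']:
  for k in ['_hinge','_edge']:
    r={}
    for c in ['scene','top']:
      o=arm.spot_point(n+k,c); 
      print(n+k,c,[(np.round(i['xy'],1),round(i['score'],2)) for i in o[:2]])
      if o: r[c]=ray(c,o[0]['xy'])
    if len(r)==2: print(*tri(r['scene'],r['top']))
print(arm.get_state()['t'])
E
```

```text
pics
{'t': 0.0, 'q': array([ 1.3951,  0.3594,  0.0111, -0.0004, -1.2241, -0.2881]), 'qd': array([-0.0008, -0.0002,  0.001 , -0.0004, -0.0008, -0.0008]), 'joint_efforts': array([ -0.0015, -58.2725,  29.3053,   6.9973,   0.0067,  -0.0002]), 'eef_pos': array([0.3019, 0.6035, 0.4037]), 'ee_rot': array([ 3.14  , -0.0001, -0.4639]), 'force': array([-1.3412, -0.5139,  0.1782]), 'moment': array([ 0.0103, -0.0151, -0.0159]), 'width': 0.08758935142481898} 0.1593 dict_keys(['intrinsics', 'T'])
yellow_hinge scene [(array([293.8, 237.3]), 0.88)]
yellow_hinge top [(array([366. , 161.4]), 0.86)]
[ 0.6242 -0.1124  0.1178] 0.013886784891237179
yellow_edge scene [(array([291.1, 208.7]), 0.93)]
yellow_edge top [(array([356. , 170.4]), 0.82)]
[ 0.5778 -0.0896  0.1886] 0.011774217318240009
blue_hinge scene [(array([344.4, 232.9]), 0.94)]
blue_hinge top [(array([304.7, 144.5]), 0.75), (array([331.7, 205.3]), 0.3)]
[0.6673 0.0445 0.1266] 0.01322074322718841
blue_edge scene [(array([347.7, 214.1]), 0.7)]
blue_edge top [(array([307.6, 147.5]), 0.61), (array([330.9, 204.4]), 0.46)]
[0.645  0.0478 0.1855] 0.011353352812215068
red_hinge scene [(array([248.7, 243.5]), 0.56), (array([190.2, 275. ]), 0.19)]
red_hinge top [(array([409.6, 171.4]), 0.94)]
[ 0.5961 -0.2386  0.1076] 0.005559265476172919
red_edge scene [(array([244.2, 218.5]), 0.83)]
red_edge top [(array([412.1, 177. ]), 0.86)]
[ 0.5621 -0.2317  0.1826] 8.374494036256454e-05
0.7
```

Run:
```python
import cv2
a=cv2.imread('pics/s0.png')[130:330,120:440];b=cv2.imread('pics/t0.png')[90:290,230:550]
cv2.imwrite('pics/c0.png',cv2.resize(cv2.vconcat([a,b]),None,fx=1.5*1,fy=1.5,interpolation=2))
```

```text
(no output)
```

View pics/s0.png

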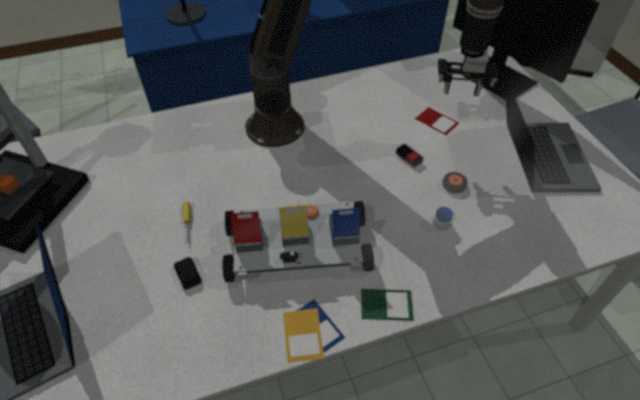

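View pics/t0.png

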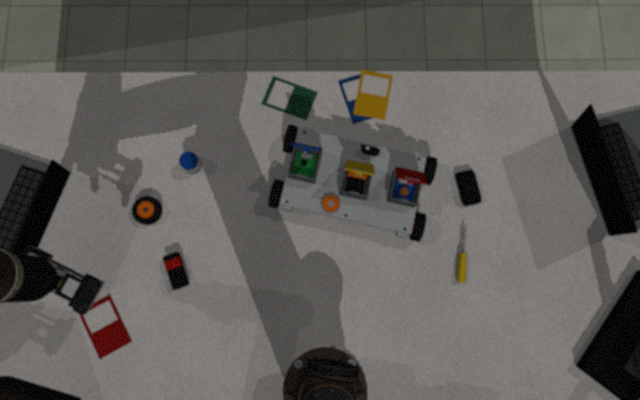

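The scene view shows red (247,228), yellow (294,222) and blue (346,222). In the top view they are at (407,175), (358,167) and (307,147), and the gear is at (331,203), in front of the yellow box. The rover yaw is about -0.25. Next I'll move over the rover with the claw shut and the jaw axis along the rover's x, for close wrist views.

move_arm(deltas=[[12,-32,5,0,0,-4],[12,-32,5,0,0,-4],[12,-32,5,0,0,-4],[12,-32,5,0,0,-4],[12,-32,5,0,0,-4]], claw=255)

```text
t: 1.12
eef_pos: [0.3622, 0.4421, 0.43]
ee_rot: [-3.141, 0.0, -0.816]
force: [0.5, 0.5, -0.2]
width: 0.0602
```

move_arm(deltas=[[12,-32,5,0,0,-4],[12,-32,5,0,0,-4],[12,-32,5,0,0,-4],[12,-32,5,0,0,-4],[12,-32,5,0,0,-4]])

```text
t: 1.53
eef_pos: [0.4221, 0.2819, 0.4553]
ee_rot: [-3.141, 0.0, -1.165]
force: [0.9, 0.1, -0.7]
width: 0.0268
```

move_arm(deltas=[[12,-32,5,0,0,-4],[12,-32,5,0,0,-4],[12,-32,5,0,0,-4],[12,-32,5,0,0,-4],[12,-32,5,0,0,-4]])

```text
t: 1.95
eef_pos: [0.482, 0.1219, 0.4804]
ee_rot: [-3.141, 0.001, -1.514]
force: [1.5, 0.5, 0.7]
width: 0.0007
```

```bash
cat >> h.py <<'E'
from scipy.spatial.transform import Rotation as Ro
def wray(s,xy):
    c=arm.calibration('wrist');K=np.array(c["intrinsics"]);M=np.array(c["mount"])
    v=np.array([(xy[0]-K[0,2])/K[0,0],(xy[1]-K[1,2])/K[1,1]]);t=np.hypot(*v)
    d=np.r_[np.sin(t)*v/t,np.cos(t)]; d=M[:3,:3]@[d[0],-d[1],-d[2]]
    R=Ro.from_euler('xyz',s['ee_rot']).as_matrix()
    return s['eef_pos']+R@M[:3,3],R@d
def look(f,names):
    s=arm.get_state();save('wrist',f);out={}
    for n in names:
        o=arm.spot_point(n,'wrist')
        if o: out[n]=wray(s,o[0]['xy']);print(n,np.round(o[0]['xy'],1),round(o[0]['score'],2))
    return out
N=[c+k for c in('yellow','blue','red') for k in('_hinge','_edge')]
E
python3 - <<'E'
from h import *
import pickle
print(np.round(arm.calibration('wrist')['mount'],3),np.round(arm.calibration('wrist')['intrinsics'],1))
pickle.dump(look('w1',N),open('w1.pkl','wb'))
E
```

```text
[[-0.001  0.96   0.281  0.075]
 [ 1.     0.001  0.    -0.001]
 [ 0.     0.281 -0.96   0.02 ]
 [ 0.     0.     0.     1.   ]] [[309.7   0.  319.4]
 [  0.  309.7 200.1]
 [  0.    0.    1. ]]
blue_hinge [167.1 108.9] 0.95
blue_edge [148.1 111. ] 0.57
```

View pics/w1.png

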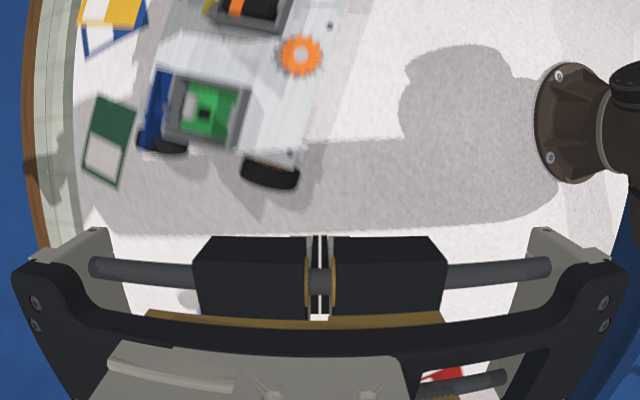

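The wrist view shows the blue box around (205,105) with its cover standing at (158,105), the yellow box at the top edge, and the gear at (300,55). I'll move on for a second view.

move_arm(deltas=[[16,-8,5,0,0,-4],[16,-8,5,0,0,-4],[16,-8,5,0,0,-4],[16,-8,5,0,0,-3],[16,-8,5,0,0,-2]])

```text
t: 2.72
eef_pos: [0.5625, 0.0847, 0.5046]
ee_rot: [3.141, -0.0, -1.808]
force: [-0.1, 0.6, 0.8]
width: 0.001
```

Run:
```python
from h import *
import pickle
a=pickle.load(open('w1.pkl','rb'));b=look('w2',N)
pickle.dump(b,open('w2.pkl','wb'))
print(arm.get_state()['eef_pos'],arm.get_state()['ee_rot'])
for n in b:
  if n in a: print('tri',n,*tri(a[n],b[n]))
  if 'hinge' in n: print(n,at_z(b[n],.115))
```

```text
yellow_hinge [239.4  42.1] 0.88
yellow_edge [254.8  20.9] 0.76
blue_hinge [228.2 162.2] 0.92
blue_edge [227.3 175.6] 0.91
[0.56133576 0.08443838 0.50450466] [ 3.14128365e+00 -8.52313833e-06 -1.80585342e+00]
yellow_hinge [ 0.61719759 -0.09764782  0.115     ]
tri blue_hinge [0.67115359 0.0436168  0.11000152] 0.00234046762813853
blue_hinge [0.66891947 0.04214189 0.115     ]
tri blue_edge [0.64454082 0.046745   0.20121604] 0.0010596081166811676
```

View pics/w2.png

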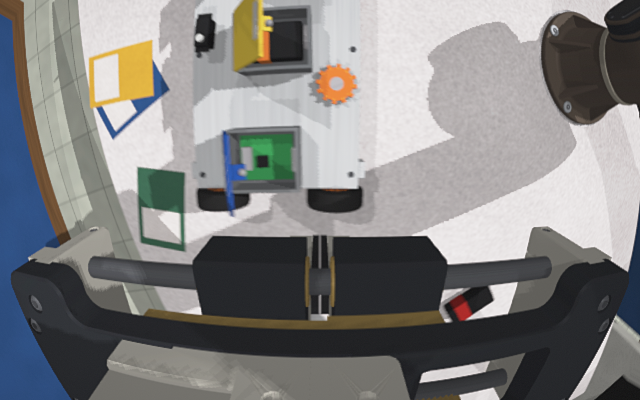

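The wrist triangulation puts the blue hinge at (0.669, 0.042, 0.110; 0.115 expected). Its edge is at z 0.201, so the cover is open about 1.28 rad, which is consistent with the text. I'll go behind and above the blue cover, then push it round its arc.

move_arm(deltas=[[35,-12,0,0,0,0],[35,-12,0,0,0,0],[35,-13,0,0,0,0],[35,-13,0,0,0,0],[2,0,-40,0,0,0]])

```text
t: 3.48
eef_pos: [0.71, 0.0324, 0.4722]
ee_rot: [-3.127, 0.004, -1.808]
force: [0.8, 1.1, 1.1]
width: 0.0004
```

move_arm(deltas=[[0,0,-41,0,0,0],[0,0,-41,0,0,0],[0,0,0,0,0,0],[-10,3,-1,0,0,0],[-10,2,-1,0,0,0]])

```text
t: 3.9
eef_pos: [0.6841, 0.0393, 0.3819]
ee_rot: [-3.141, -0.001, -1.807]
force: [-0.0, 0.4, 0.6]
width: 0.0006
```

```bash
python3 -c "
from h import *
save('wrist','w3');print(arm.get_state()['eef_pos'])"
```

```text
[0.6824905  0.03961488 0.38286059]
```

View pics/w3.png

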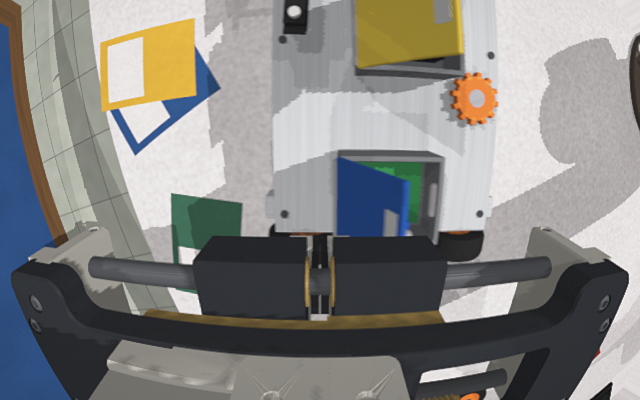

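The wrist view shows the fingers at column 320, just behind the open blue cover (hinge about column 337), with yellow clear at (410,30). I'll follow the arc.

move_arm(deltas=[[-14,3,-4,0,0,0],[-12,3,-4,0,0,0],[-11,3,-6,0,0,0],[-7,2,-5,0,0,0],[-7,2,-5,0,0,0]])

```text
t: 4.37
eef_pos: [0.6328, 0.0522, 0.3587]
ee_rot: [-3.139, 0.001, -1.807]
force: [1.2, -0.2, 1.1]
width: -0.0001
```

move_arm(deltas=[[-6,1,-6,0,0,0],[-6,1,-7,0,0,0],[-5,1,-7,0,0,0],[-4,1,-8,0,0,0],[-3,1,-8,0,0,0]])

```text
t: 4.78
eef_pos: [0.6085, 0.0566, 0.3199]
ee_rot: [3.141, -0.0, -1.808]
force: [-0.5, -0.5, 1.1]
width: 0.0007
```

move_arm(deltas=[[-3,1,-5,0,0,0],[-1,0,-5,0,0,0],[-1,0,-3,0,0,0],[0,0,-3,0,0,0],[0,0,-3,0,0,0]])

```text
t: 5.2
eef_pos: [0.6038, 0.0577, 0.3022]
ee_rot: [3.141, -0.0, -1.808]
force: [-5.0, 1.0, 5.9]
width: 0.0006
```

move_arm(deltas=[[0,0,-2,0,0,0],[0,0,-2,0,0,0],[0,0,-2,0,0,0],[0,0,0,0,0,0],[0,0,0,0,0,0]])

```text
t: 5.62
eef_pos: [0.6039, 0.0577, 0.2972]
ee_rot: [-3.141, 0.0, -1.807]
force: [-6.5, 1.9, 16.1]
width: 0.0007
```

move_arm(deltas=[[0,0,-1,0,0,0],[0,0,-1,0,0,0],[0,0,-1,0,0,0],[0,0,0,0,0,0],[0,0,0,0,0,0]])

```text
t: 6.03
eef_pos: [0.6037, 0.0577, 0.2969]
ee_rot: [-3.14, 0.0, -1.806]
force: [-15.7, 2.6, 34.0]
width: 0.0006
```

It stopped hard at the flat height (tip about 0.119) with 34 N. I'll lift and look, for both the blue check and the yellow measurement.

move_arm(deltas=[[0,0,40,0,0,0],[0,0,40,0,0,0],[0,0,40,0,0,0],[0,0,40,0,0,0],[0,0,20,0,0,0]])

```text
t: 6.45
eef_pos: [0.6044, 0.0574, 0.4782]
ee_rot: [-3.135, 0.003, -1.807]
force: [1.5, 0.2, 0.0]
width: 0.0007
```

Run:
```python
from h import *
import pickle
b=look('w4',N)
pickle.dump(b,open('w4.pkl','wb'))
for n in b: print(n,at_z(b[n],.115))
```

```text
yellow_hinge [275.1  46.9] 0.65
yellow_edge [306.5  26.4] 0.91
blue_hinge [265.2 180.5] 0.6
blue_edge [339.5 178.1] 0.71
red_edge [491.  310.2] 0.19
yellow_hinge [ 0.61925703 -0.09909644  0.115     ]
yellow_edge [ 0.58046554 -0.11333713  0.115     ]
blue_hinge [0.66815329 0.04463573 0.115     ]
blue_edge [0.58499704 0.06197866 0.115     ]
red_edge [0.39814698 0.31511939 0.115     ]
```

View pics/w4.png

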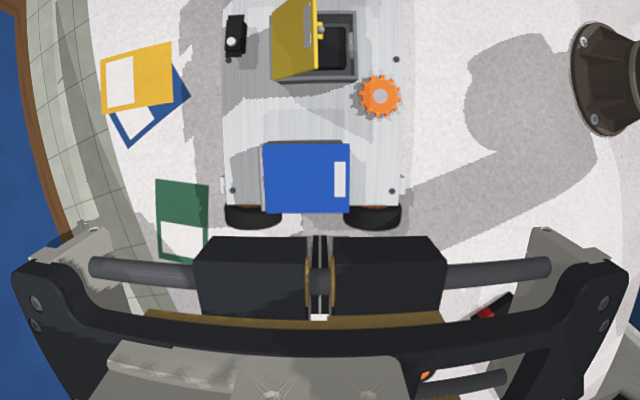

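Blue now lies flat and shut: its full face is at (307,178) with the stripe at (340,178), and it stayed shut when released. Yellow is at (300,40). I'll move closer for a better yellow measurement.

move_arm(deltas=[[4,-17,0,0,0,0],[4,-17,0,0,0,0],[4,-17,0,0,0,0],[4,-17,0,0,0,0],[0,0,0,0,0,0]])

```text
t: 7.22
eef_pos: [0.6204, -0.0125, 0.471]
ee_rot: [3.139, -0.002, -1.809]
force: [-0.3, 0.3, -0.1]
width: 0.0003
```

Run:
```python
from h import *
import pickle
a=[pickle.load(open(f'w{i}.pkl','rb')) for i in(2,4)];b=look('w5',N)
print(arm.get_state()['eef_pos'],arm.get_state()['ee_rot'])
for n in b:
  print(n,at_z(b[n],.115))
  for k in a:
    if n in k: print('tri',n,*tri(k[n],b[n]))
```

```text
yellow_hinge [303.3 104.1] 0.59
yellow_edge [340.1  97.9] 0.9
blue_hinge [289.6 233.9] 0.71
blue_edge [362.5 232.5] 0.97
[ 0.61991828 -0.00970836  0.47244222] [ 3.14128698e+00 -1.18031358e-04 -1.80690995e+00]
yellow_hinge [ 0.61673644 -0.09865855  0.115     ]
tri yellow_hinge [ 0.61721559 -0.09850533  0.11288739] 0.0009147441571170254
tri yellow_hinge [ 0.61766698 -0.09818278  0.1199087 ] 0.0023334062114327607
yellow_edge [ 0.5769693 -0.0959511  0.115    ]
tri yellow_edge [ 0.58312188 -0.09339882  0.18737871] 0.0012786025254590617
tri yellow_edge [ 0.58204211 -0.09392349  0.18303451] 0.000414785349859146
blue_hinge [0.66912358 0.04091025 0.115     ]
tri blue_hinge [0.66999347 0.04237756 0.11133292] 0.00032004298120513
tri blue_hinge [0.67271979 0.047992   0.09614236] 0.00023886940117416171
blue_edge [0.58552129 0.05971987 0.115     ]
tri blue_edge [0.60722146 0.019777   0.25902232] 0.050540215978812024
tri blue_edge [0.58493479 0.06447779 0.10401279] 2.970266446041237e-05
```

View pics/w5.png

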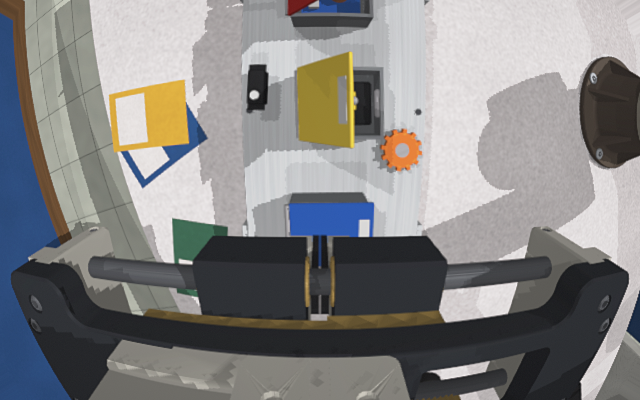

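Yellow is measured at hinge (0.617, -0.098, z≈0.116), with its edge at z≈0.185, so it is open about 1.1 rad. The picture shows its cover at (325,98), red clear at (330,5), and the gear at (400,150) in front. Now for yellow.

move_arm(deltas=[[5,-31,0,0,0,0],[5,-31,0,0,0,0],[6,-31,0,0,0,0],[1,0,-40,0,0,0],[0,0,-40,0,0,0]])

```text
t: 7.98
eef_pos: [0.6377, -0.1046, 0.3942]
ee_rot: [-3.136, 0.002, -1.809]
force: [-0.3, 0.0, -1.7]
width: 0.0005
```

move_arm(deltas=[[0,0,-9,0,0,0],[0,0,0,0,0,0],[-10,2,-2,0,0,0],[-10,3,-3,0,0,0],[-11,3,-3,0,0,0]])

```text
t: 8.4
eef_pos: [0.6068, -0.0947, 0.3785]
ee_rot: [-3.138, 0.0, -1.806]
force: [-0.2, -0.4, -0.6]
width: 0.0006
```

move_arm(deltas=[[-12,3,-6,0,0,0],[-7,2,-5,0,0,0],[-7,2,-5,0,0,0],[-6,1,-6,0,0,0],[-6,1,-7,0,0,0]])

```text
t: 8.82
eef_pos: [0.5681, -0.086, 0.3474]
ee_rot: [-3.14, 0.001, -1.807]
force: [0.2, 1.2, -0.1]
width: 0.0009
```

move_arm(deltas=[[-5,1,-7,0,0,0],[-4,1,-8,0,0,0],[-3,1,-8,0,0,0],[-3,1,-6,0,0,0],[-1,0,-5,0,0,0]])

```text
t: 9.23
eef_pos: [0.5515, -0.0823, 0.3116]
ee_rot: [3.141, -0.0, -1.808]
force: [-0.3, 0.2, 1.4]
width: 0.0002
```

move_arm(deltas=[[-1,0,-3,0,0,0],[0,0,-3,0,0,0],[0,0,-3,0,0,0],[0,0,-3,0,0,0],[0,0,-2,0,0,0]])

```text
t: 9.65
eef_pos: [0.5509, -0.0824, 0.2984]
ee_rot: [3.141, -0.0, -1.808]
force: [-0.1, -0.6, 0.5]
width: 0.0004
```

move_arm(deltas=[[0,0,-1,0,0,0],[0,0,-1,0,0,0],[0,0,-1,0,0,0],[0,0,-1,0,0,0],[0,0,0,0,0,0]])

```text
t: 10.07
eef_pos: [0.5508, -0.0824, 0.2971]
ee_rot: [-3.141, -0.0, -1.807]
force: [-10.3, 3.3, 21.9]
width: 0.0003
```

It has the same hard stop at 0.297, with 22 N. I'll press slightly more, then lift and look.

move_arm(deltas=[[0,0,-1,0,0,0],[0,0,-1,0,0,0],[0,0,0,0,0,0],[0,0,40,0,0,0],[0,0,40,0,0,0]])

```text
t: 10.48
eef_pos: [0.5503, -0.0824, 0.3724]
ee_rot: [3.138, -0.001, -1.808]
force: [1.4, -0.2, 0.1]
width: 0.0002
```

move_arm(deltas=[[0,0,40,0,0,0],[0,0,40,0,0,0],[4,25,20,0,0,0],[4,25,0,0,0,0],[4,25,0,0,0,0]])

```text
t: 10.9
eef_pos: [0.5632, -0.0069, 0.4748]
ee_rot: [-3.138, 0.002, -1.809]
force: [0.1, -0.1, -1.5]
width: 0.0004
```

Run:
```python
from h import *
b=look('w6',N)
save('scene','s6');save('top','t6')
a=lambda f:cv2.imread(f'pics/{f}.png')
for n in ('red_edge','red_hinge'):
  for c in('scene','top'):
    print(n,c,[(np.round(i['xy'],1),round(i['score'],2)) for i in arm.spot_point(n,c)[:1]])
for n in 'battery_pack spare_wheel screwdriver mouse screw_jar gear servo'.split():
  print(n,[np.round(i['xy'],1) for i in arm.spot_point(n,'top')[:1]])
p=cv2.hconcat([a('t0')[60:300,120:500],a('t6')[60:300,120:500]])
q=cv2.resize(a('w6'),(760,475))[:340]
cv2.imwrite('pics/c6.png',cv2.vconcat([p,q]))
```

```text
yellow_hinge [250.2 108.9] 0.7
yellow_edge [327.7 108.3] 0.95
blue_hinge [243.8 235.2] 0.6
blue_edge [313.2 236.1] 0.79
red_edge scene [(array([244. , 217.9]), 0.58)]
red_edge top [(array([412.9, 177. ]), 0.82)]
red_hinge scene [(array([443.6, 221.7]), 0.64)]
red_hinge top [(array([406.7, 170.7]), 0.85)]
battery_pack [array([173.3, 269.8])]
spare_wheel []
screwdriver [array([353. , 191.4])]
mouse [array([465.8, 188.8])]
screw_jar []
gear [array([330.4, 205.2])]
servo [array([368.7, 153. ])]
```

View pics/c6.png

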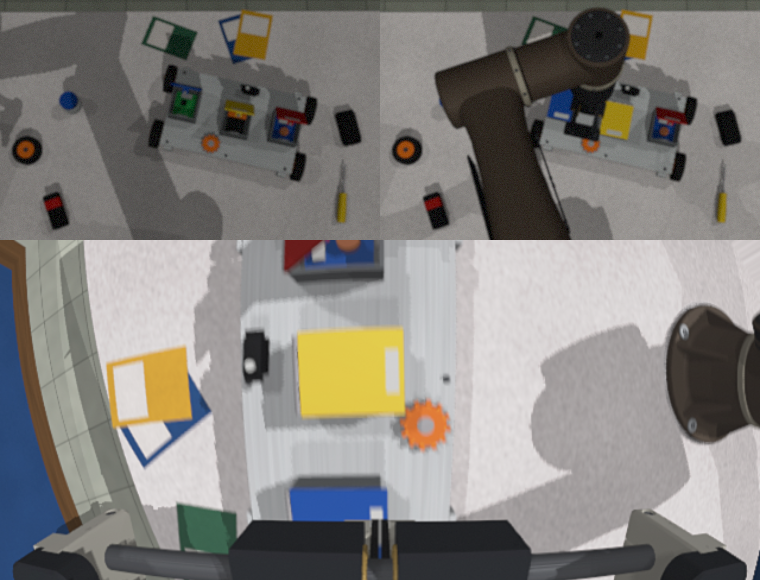

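Yellow (350,372) and blue (338,505) both lie flat. Red still stands open, its edge pixels unchanged to within 1 px. The gear, servo, mouse, screwdriver, battery and wheel look where they were. The arm is clear, so I'll hand in.

```bash
python3 -c "
from h import *
print(arm.get_state()['force'],arm.job_done())"
```

```text
the job is handed in; nothing more can be done
[-0.08502823 -1.00213959  0.33456096] None
```

I pressed the blue and then the yellow cover shut with the closed fingertips. Each one stopped hard at about 119 mm, the flat-shut height, under 34 N (blue) and at least 22 N (yellow). The job was handed in at about 12 s; it reported no verdict.

**Last checks:**
- **Covers:** the last wrist picture shows both covers lying flat after the arm let go.
- **Red cover:** its press point is within 1 px of its starting place in both fixed cameras.
- **Loose things:** the gear, servo, mouse, screwdriver, battery pack and spare wheel look unmoved in the before and after top views.
- **Robot:** the arm was clear of everything, with the wrist force about 1 N.

**Checks that failed or disagreed:**
- **Screw jar:** the arm hid it in the last top view, so I did not check it again. The arm never worked near it.
- **Network misses:** the networks put the screwdriver on the rover and the red hinge in a wrong place in the scene view, and they missed the spare wheel. I went by the pictures for the screwdriver and wheel, and by the red press point for the red cover.

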